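# Set the press dwell dial and switch the seam press on

### The arm

A 6-joint arm with a two-finger parallel gripper is mounted at the origin on the work surface. World frame = base frame: x ahead of the robot, y to its left, z up, the work surface at z = 0. Lengths are in mm, angles in degrees, forces in N, time in s.
With the tool pointing down it reaches from about 350 to 850 mm from the base axis. Payload 8.1 kg.
Tool frame: the origin (TCP) lies at the very end of the fingers, on their centre line; the grasp point (between the pads) lies 19 mm behind it; z points along the fingers, y is the line along which they close (so a half turn about z gives the same grasp; the last joint's range is limited). The gripper opens to 85 mm and grips with 20 to 120 N. Pads are 22 mm wide; open, the fingers measure 114 mm over their backs; the gripper's body (76 mm by 85 mm) begins 54 mm behind the grasp point. The pads swing forward as they close: fully open they stand 13 mm farther back than shut.
Start: joints at [59.336, 7.471, 85.268, -0, 87.261, -4.893], TCP at [260.851, 540.335, 231.292] pointing down, gripper open.
Joint ranges: [-169.43, 169.43], [-51.17, 129.36], [1.28, 143.12], [-76.62, 256.62], [0, 156.53], [-152.29, 152.29]. Speed limits (degrees/s): [136.94, 136.94, 159.86, 180, 180, 180].

### API

Orientations are given as [roll, pitch, yaw] about the fixed x, y, z axes, in that order (R = Rz(yaw) Ry(pitch) Rx(roll)).
In Python, from bench import r gives the robot as it stands.
- The arm moves only by the shell command python3 -m jog 'ROWS' [FORCE]. ROWS is JSON, a list of rows, each a list of 7 numbers: the turn, a rotation vector about the tool's x, y, z in degrees, then the shift along the tool's x, y, z in mm, then the closure, from -1 (fully open) to 1 (shut), so that 0 is half open. A call has 1 to 5 rows; each row shifts and turns the commanded pose from where the row before left it, along the tool's axes as they then stand; what a row does not reach is not made up. A row lasts 1/10 s, in which the tool goes at most 50 mm and 8.59 degrees, less where a joint would pass 70% of its speed; a pose out of reach is approached as far as the arm can. A call is refused whole if a number of a shift passes 50 or a number of a turn 8.59, either way. A call with a gripper value outside its range is refused whole. The fingers move at their own pace and stop on an object; FORCE is the grip in N (left out, the last holds). Time passes only in rows, so rows that do not move let the fingers close. It gives the time, the measured TCP pose, the force, the opening and the grip force at its end, in the units of the state.
- r.sense(): the state, without advancing time (a new reading comes with each control period).
- r.snapshot(name): name is "scene" or "top" or "wrist"; returns a dict with "pixels" (400x640x3 uint8, red, green, blue), "fx", "fy", "cx", "cy" (pixels), "k1" (the pictures are not rectified: a ray, as slopes to the right and down, at radius r is drawn at 1 + k1 r^2 times it, then the intrinsics apply), "world_to_cam" (4x4, takes a point from world to camera coordinates); the wrist camera has in their place "hand_eye" (4x4, takes a point from camera to tool coordinates, whose origin is the TCP and whose axes are the flange's). Camera axes: x right, y up, looking along -z (the intrinsics and any distortion apply to the point x, -y, -z); pixel columns grow to the right and rows downward; lengths in mm; the calibration is good to about 2 mm. A picture is of the moment at which its call begins: read the wrist's pose just before it. There is no depth.
- r.hand_in(): hands the job in; it is judged then, once.
The state is a dict: "time": time; "joint_pos": joint angles; "qd": joint speeds; "joint_efforts": joint torques, N m; "tool_pos": TCP position; "tcp_rot": TCP orientation; "ft_force": force on the tool from outside, world axes, zero at the start; "wrist_torque": the same for the moment, N m; "finger_gap": finger opening in mm; "grip_force": force on a finger pad.
Only numpy, scipy, OpenCV 4.12 (cv2) and the standard library are available. Lean on these libraries where they do the work, as an engineer would, in place of code of your own. Each camera call takes 0.05 s, during which the arm holds its last target. There are 200 camera calls.

### The job

With a fingertip in its notch, push the round dial on the grey control box round, click by click, until the notch points at the fifth of the seven marks (counted clockwise, seen from above, from the mark where the dial is fully anticlockwise). Only then push the black toggle switch beside it fully over, away from the robot, to switch the press on. Leave the ball, the core, the die cup and the caliper lying where they are.

Things in the scene. Friction and masses are not known exactly. Their poses are not given: they have to be found in the camera images.
- control_box: Grey steel control box, fixed to the bench, 170 x 260 x 70 mm (x, y, z); origin at the centre of its underside, at bench height. z up; its x axis points from its front (robot side) to its far side, its y axis to the left. Dial and toggle are on its flat top face, 70 mm above the bench.
- dial_axis (a point): The dial's vertical turning axis at the height of the box's top face; in the box frame x -12, y +50, z +70 mm. The dial is a black round disc 104 mm across, its underside 2 mm and its top 22 mm above that face, with a hub 28 mm across (24 mm above the face). A 90 degree sector is cut away right down to the box face, from hub to rim: the finger notch.
- first_mark (a point): Middle of the first mark, on the box's top face, 60 mm from the dial's axis to the box's +y (left). Seven white line marks, 11 mm long, lie round the dial 55 to 66 mm from its axis, 30 degrees apart: from this one clockwise over the box's +x (far side, the fourth mark) to its -y (right, the seventh).
- notch (a point): On the middle line of the finger notch, 38 mm from the axis, at the height of the box's top face; turns with the dial. This middle line is the dial's pointer. The notch's two straight upright walls run radially, 45 degrees either side of it, so about 50 mm is free here for a fingertip.
- dial (a joint): Turn of the dial in rad, growing clockwise from above; 0: notch at the first mark. Spring detents every 0.524 rad: marks one to seven are 0, 0.524, 1.047, 1.571, 2.094, 2.618, 3.142; end stops just beyond. About 0.11 N m (3 N at 38 mm) turns it over a click; past half way it jumps to the next one by itself and stays there. It starts at rest on the first, second or third mark.
- toggle (a joint): Toggle switch angle in rad: 0 off (leans 0.45 from vertical to the box's -x, the robot side; its start), 0.9 fully on (leans 0.45 to +x). About 1.5 N at the tip moves it; it stays where it is left. Pivot, axis along the box's y, at x 0, y -85, z +76 mm in the box frame. The black bat is 8 mm thick, on a steel bush 24 mm across, top 6 mm above the box face.
- toggle_tip (a point): Centre of the 12 mm round end of the toggle switch, 38 mm from its pivot; moves with it (34 mm above the pivot when off or on).
- die_cup: Polished steel die cup, 92 mm across the rim, 45 mm high, upright on the bench; origin at the centre of its underside. Loose; not to be touched.
- ball_center (a point): Centre of the loose white cricket ball, 72 mm across, on the bench. Not to be touched.
- core: Off-white nylon ball core, 55 mm across and 51 mm high with small flats, on the bench; origin at the centre of its underside. Loose; not to be touched.
- caliper: Stainless caliper lying flat on the bench, 190 mm long along its own y, up to 11 mm high; origin under the middle of its beam. Loose; not to be touched.
- press: Compact green seam press, fixed to the bench, 260 x 200 mm foot (x, y), 505 mm high; origin at the centre of its underside. An obstacle only.

How it is judged:
By the outcome, as a careful person would: the job done as asked, in the order asked, and still so for the second after the job is handed in, with the robot touching nothing.
It also fails if it takes over 64 s, if anything falls off the work surface, if the arm or the gripper's body presses on something with over 40 N, if the wrist force passes 120 N, or if a joint passes its speed limit or range.

## Working session

There is one attempt and no reset: what is moved stays moved. The work goes in short steps, Python scripts to look and compute and a shell command to move; the robot and the scene stay as the last step left them, time stands still between calls to the robot, and variables do not carry over. Pictures are saved under pics/ and viewed, at most 12 in all, crops included, and the job is handed in when it is done.

```bash
mkdir -p pics; ls; python3 - <<'E'
from bench import r
import cv2
s=r.sense(); print({k:s[k] for k in('time','tool_pos','tcp_rot','ft_force','finger_gap')})
for n in('top','scene'):
    d=r.snapshot(n); cv2.imwrite(f'pics/{n}0.png',d['pixels'][:,:,::-1]); print(n,{k:v for k,v in d.items() if k!='pixels'})
E
```

```text
pics
{'time': 0.0, 'tool_pos': array([260.58398339, 539.83670054, 230.23066038]), 'tcp_rot': array([-1.79892363e+02, -9.21356430e-03,  1.54227849e+02]), 'ft_force': array([-0.02511086,  0.02082963, -0.62662804]), 'finger_gap': 85.36589744089342}
top {'fx': 376.4665679742212, 'fy': 376.4665679742212, 'cx': 321.6025403607792, 'cy': 196.91919511120176, 'k1': -0.06720493790906186, 'world_to_cam': array([[-9.91381338e-02, -9.95059895e-01, -5.23789956e-03,
         1.60217809e+02],
       [ 9.72819290e-01, -9.80266293e-02,  2.09793728e-01,
        -5.80717114e+02],
       [-2.09270779e-01,  1.57030290e-02,  9.77731638e-01,
        -1.04524259e+03],
       [ 0.00000000e+00,  0.00000000e+00,  0.00000000e+00,
         1.00000000e+00]])}
scene {'fx': 407.7433641478565, 'fy': 407.7433641478565, 'cx': 320.5115393878621, 'cy': 197.0963257478895, 'k1': -0.029577045638782596, 'world_to_cam': array([[-3.95861810e-01,  9.18028083e-01,  2.27566905e-02,
         1.36504232e+02],
       [-4.73525813e-01, -2.25295518e-01,  8.51478264e-01,
         2.05879198e+02],
       [ 7.86807939e-01,  3.26291846e-01,  5.23895886e-01,
        -1.54082709e+03],
       [ 0.00000000e+00,  0.00000000e+00,  0.00000000e+00,
         1.00000000e+00]])}
```

View pics/top0.png

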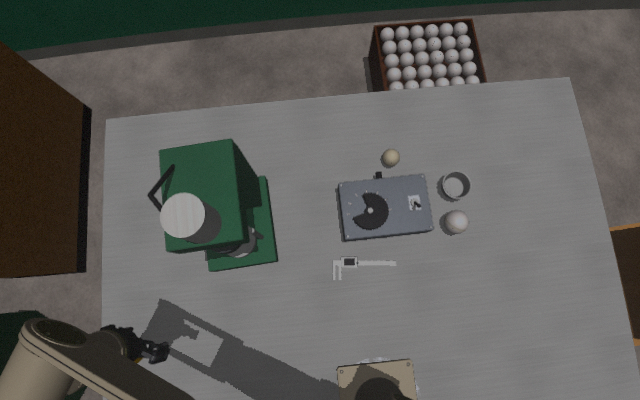

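View pics/scene0.png

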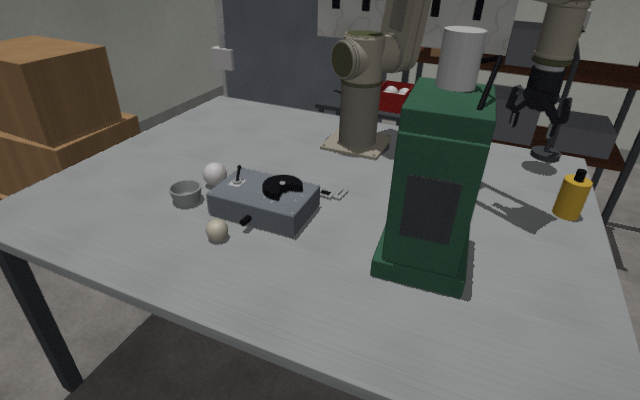

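The top view shows the box with its corners near (340,183), (428,175), (432,231) and (344,241), the dial at about (371,210), the toggle at (416,204), the caliper in front, and the cup and ball to the right. The scene view shows the same box from the far side. I'll enlarge the top view.

```bash
python3 - <<'E'
import cv2
i=cv2.imread('pics/top0.png')[165:250,330:443]
cv2.imwrite('pics/c.png',cv2.resize(i,None,fx=7,fy=7,interpolation=cv2.INTER_CUBIC))
E
```

```text
(no output)
```

View pics/c.png

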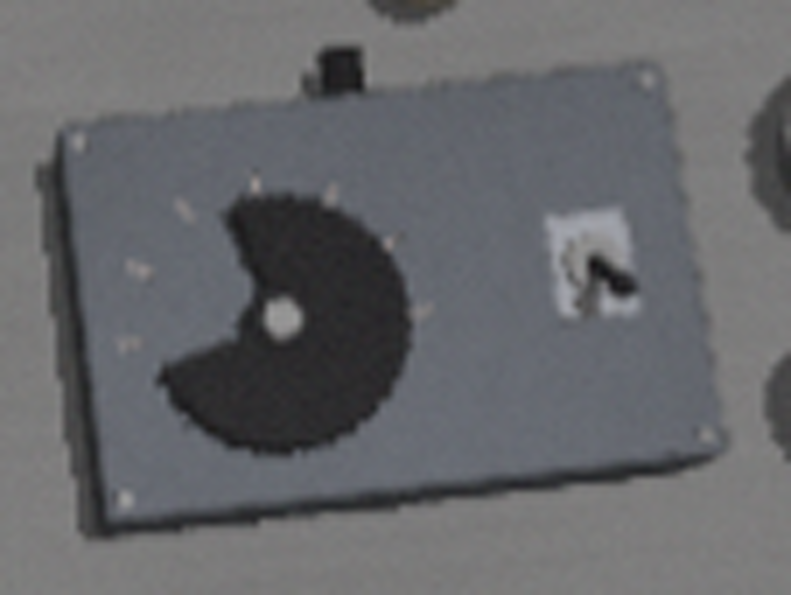

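```bash
cat > h.py <<'E'
import numpy as np
from scipy.optimize import least_squares
from scipy.spatial.transform import Rotation as R
def proj(d,P):
    p=(np.c_[P,np.ones(len(P))]@np.array(d['world_to_cam']).T)[:,:3]
    s=np.c_[p[:,0]/-p[:,2],p[:,1]/p[:,2]]
    s=s*(1+d['k1']*(s**2).sum(1,keepdims=True))
    return s*[d['fx'],d['fy']]+[d['cx'],d['cy']]
def box(v,P):
    c,s=np.cos(v[2]),np.sin(v[2]); P=np.atleast_2d(P)
    return np.c_[v[0]+c*P[:,0]-s*P[:,1],v[1]+s*P[:,0]+c*P[:,1],P[:,2]]
def polar(a,rad=38,z=70): # a deg clockwise from +y
    a=np.radians(a); return [-12+rad*np.sin(a),50+rad*np.cos(a),z]
E
python3 - <<'E'
from bench import r
from h import *
d=r.snapshot('top')
c=np.array([[62,130],[655,65],[722,440],[105,515],[130,345],[138,270],[185,210],[255,185],[332,195],[390,242],[425,310]])
px=[330,165]+(c+.5)/7-.5
P=np.array([[85,130,70],[85,-130,70],[-85,-130,70],[-85,130,70]]+[polar(30*i,60) for i in range(7)])
f=least_squares(lambda v:(proj(d,box(v,P))-px).ravel(),[700,-100,0],loss='soft_l1',x_scale=[100,100,1])
v=f.x; print(v[:2],np.degrees(v[2]),f.fun.reshape(-1,2).round(2).tolist()); np.save('v.npy',v)
for a in(30,60): print('notch wall px/crop',[((proj(d,box(v,[polar(a+s,52,92)]))[0]-[330,165])*7).round() .tolist() for s in(-45,45)])
s=r.sense(); T=R.from_euler('xyz',s['tcp_rot'],degrees=True).as_matrix(); print(T.round(3))
for n,p in [('notch30',polar(30,38,78)),('n127',polar(127,38,78)),('tog',[-16.5,-85,110])]: 
    w=box(v,p)[0]; print(n,w.round(1),'tool delta',(T.T@(w-s['tool_pos'])).round(1))
E
```

```text
[549.20198979 -80.1191742 ] 0.8189778667850043 [[-1.09, -1.2], [0.94, -1.56], [1.3, 1.39], [0.03, 1.2], [0.15, -0.39], [0.43, -0.09], [0.19, 0.31], [-0.03, 0.08], [-0.52, 0.16], [-0.29, -0.1], [-1.04, -0.08]]
notch wall px/crop [[160.0, 360.0], [228.0, 197.0]]
notch wall px/crop [[151.0, 295.0], [293.0, 190.0]]
[[-0.901  0.435 -0.001]
 [ 0.435  0.901 -0.001]
 [ 0.    -0.001 -1.   ]]
notch30 [555.    2.9  78. ] tool delta [-498.6 -355.4  152.9]
n127 [567.2 -52.7  78. ] tool delta [-533.7 -400.2  153. ]
tog [ 533.9 -165.3  110. ] tool delta [-552.8 -516.1  121.2]
```

The notch walls match the prediction for mark 2 (residual 2 px or less), so three clicks are needed. I'll go round the front of the press with the gripper shut.

```bash
python3 -m jog '[[0,0,0,-20,-37,0,1],[0,0,0,-20,-37,0,1],[0,0,0,-20,-37,0,1],[0,0,0,-20,-37,0,1],[0,0,0,-20,-37,0,1]]' 40
python3 -m jog '[[0,0,0,-40,-29,0,1],[0,0,0,-40,-29,0,1],[0,0,0,-40,-29,0,1],[0,0,0,-40,-29,0,1],[0,0,0,-40,-29,0,1]]'
python3 -m jog '[[0,0,3.4,-37,-13,0,1],[0,0,0,-37,-13,0,1],[0,0,0,-37,-13,0,1],[0,0,0,-37,-13,0,1],[0,0,0,0,0,0,1]]'
python3 - <<'E'
from bench import r
import cv2
s=r.sense();print(s['tool_pos'],s['tcp_rot'],s['joint_pos'],s['ft_force'],s['finger_gap'])
d=r.snapshot('wrist');cv2.imwrite('pics/w0.png',d['pixels'][:,:,::-1]);print({k:v for k,v in d.items() if k!='pixels'})
E
```

```text
time: 0.65
tool_pos: [270.1, 328.6, 230.8]
tcp_rot: [-180.0, -0.0, 154.3]
ft_force: [0.5, -1.3, 1.2]
finger_gap: 12.4
grip_force: 0.0
time: 1.15
tool_pos: [388.0, 110.8, 231.4]
tcp_rot: [180.0, 0.0, 154.2]
ft_force: [1.3, 0.9, -0.2]
finger_gap: -0.2
grip_force: 0.0
time: 1.65
tool_pos: [494.7, -6.6, 230.4]
tcp_rot: [-179.9, -0.0, 150.6]
ft_force: [-1.3, 0.7, 0.5]
finger_gap: -0.0
grip_force: 0.0
[494.73291425  -6.62114028 230.41652509] [-1.79922462e+02 -8.75304656e-03  1.50621686e+02] [-6.65590378e+00 -8.96155244e+00  1.01648832e+02 -6.82115776e-02
  8.73507461e+01 -6.72744203e+01] [-1.31533853  0.66022587  0.49346237] -0.04320798953200833
{'fx': 315.93686984552545, 'fy': 315.93686984552545, 'cx': 320.9789200124512, 'cy': 203.8585619147892, 'k1': -0.0283206841569136, 'hand_eye': array([[ 1.29513322e-03,  9.44244887e-01,  3.29241425e-01,
         8.44607579e+01],
       [ 9.99999138e-01, -1.15141884e-03, -6.31484198e-04,
        -5.73055763e-01],
       [-2.17180947e-04,  3.29241959e-01, -9.44245564e-01,
        -1.41318764e+02],
       [ 0.00000000e+00,  0.00000000e+00,  0.00000000e+00,
         1.00000000e+00]])}
```

View pics/w0.png

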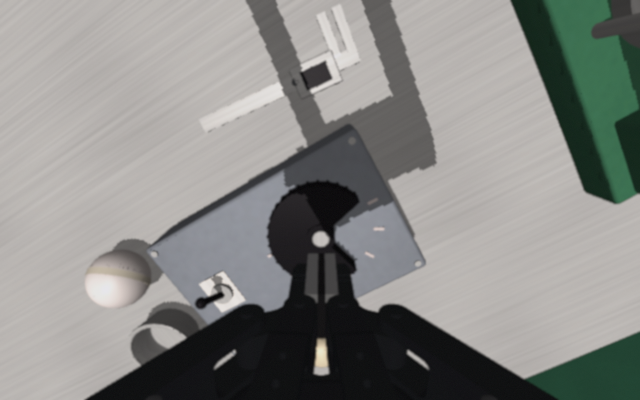

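The wrist view shows the hub at (320.5,239), box corners at (353,126), (152,247) and (425,263), marks 1–3 at (372,203), (379,229) and (369,254), and the notch facing mark 2. I'll refit the box with these.

```bash
cat >> h.py <<'E'
def wcam(d,s):
    T=np.eye(4);T[:3,:3]=R.from_euler('xyz',s['tcp_rot'],degrees=True).as_matrix();T[:3,3]=s['tool_pos']
    return dict(d,world_to_cam=np.linalg.inv(T@np.array(d['hand_eye'])))
E
python3 - <<'E'
from bench import r
from h import *
s=r.sense();d=wcam(r.snapshot('wrist'),s)
px=np.array([[320.5,239],[353,126],[152,247],[425,263],[372,203],[379,229],[369,254]])
P=np.array([[-12,50,94],[-85,130,70],[-85,-130,70],[85,130,70]]+[polar(30*i,60) for i in range(3)])
f=least_squares(lambda v:(proj(d,box(v,P))-px).ravel(),np.load('v.npy'),loss='soft_l1',x_scale=[100,100,1])
v=f.x; print(v[:2],np.degrees(v[2]),f.fun.reshape(-1,2).round(2).tolist()); np.save('v.npy',v)
T=R.from_euler('xyz',s['tcp_rot'],degrees=True).as_matrix()
print('axis',box(v,[-12,50,70])[0])
for n,p in [('n35',polar(35,36,79)),('n127',polar(127,38,78)),('tog',[-16.5,-85,110])]: 
    w=box(v,p)[0]; print(n,w.round(1),'tool delta',(T.T@(w-s['tool_pos'])).round(1))
E
```

```text
[546.79620433 -78.90485319] 0.5874271889740724 [[-0.15, -0.85], [2.72, 0.66], [-10.17, 3.38], [3.42, 2.52], [-0.03, -2.0], [-0.92, -0.65], [-0.16, 0.05]]
axis [534.28421706 -29.03050934  70.        ]
n35 [554.6   0.7  79. ] tool delta [-50.7  34.9 151.3]
n127 [564.9 -51.6  78. ] tool delta [-85.3  -5.6 152.3]
tog [ 531.2 -164.1  110. ] tool delta [-111.  -120.2  120.4]
```

```bash
python3 - <<'E'
from bench import r
from h import *
s=r.sense();d=wcam(r.snapshot('wrist'),s);t=r.snapshot('top')
v=np.load('v.npy')
P=box(v,[[0,-85,70],[0,-85,76],[-16.5,-85,110],[-12,50,94]])
print(proj(d,P).round(1).tolist()); print(((proj(t,P)-[330,165]+.5)*7).round().tolist())
# refit with hub, marks & toggle tip in both views
Q=np.array([[-12,50,94],[-16.5,-85,110]]+[polar(30*i,60) for i in range(3)])
a=np.array([[320.5,239],[202,302],[372,203],[379,229],[369,254]])
Q2=np.array([[-12,50,94],[-16.5,-85,110]]+[polar(30*i,60) for i in range(7)])
c=np.array([[283,318],[628,285],[130,345],[138,270],[185,210],[255,185],[332,195],[390,242],[425,310]]);b=[330,165]+(c+.5)/7-.5
for w in((1,0),(0,1),(1,1)):
    f=least_squares(lambda v:np.r_[w[0]*(proj(d,box(v,Q))-a).ravel(),w[1]*(proj(t,box(v,Q2))-b).ravel()],v,loss='soft_l1',x_scale=[100,100,1])
    print(f.x[:2].round(1),np.degrees(f.x[2]).round(2),'axis',box(f.x,[-12,50,70])[0].round(1),'tip',box(f.x,[-16.5,-85,110])[0].round(1)); print(f.fun.round(1).tolist())
E
```

```text
[[221.1, 292.1], [219.5, 295.3], [199.5, 303.5], [319.6, 239.1]]
[[589.0, 268.0], [593.0, 265.0], [619.0, 289.0], [280.0, 322.0]]
[546.9 -77.5] 0.4 axis [534.6 -27.6  70. ] tip [ 531.  -162.6  110. ]
[0.5, -0.3, -1.5, 0.9, 0.6, -1.2, -0.4, 0.1, 0.2, 0.7, -0.0, 0.0, -0.0, 0.0, -0.0, 0.0, -0.0, 0.0, -0.0, 0.0, -0.0, 0.0, -0.0, 0.0, -0.0, 0.0, -0.0, 0.0]
[548.7 -80.7] 0.64 axis [536.1 -30.9  70. ] tip [ 533.1 -165.9  110. ]
[-0.0, 0.0, -0.0, 0.0, -0.0, 0.0, -0.0, 0.0, -0.0, 0.0, 0.0, -0.2, -0.8, -0.3, 0.4, -0.3, 0.7, -0.1, 0.5, 0.4, 0.2, 0.2, -0.2, 0.3, -0.0, 0.1, -0.8, 0.1]
[547.6 -78.2] 0.54 axis [535.1 -28.3  70. ] tip [ 531.9 -163.4  110. ]
[0.1, 0.5, -1.5, 1.8, 0.2, -0.6, -0.8, 0.7, -0.1, 1.3, -0.8, 0.2, -1.6, 0.3, -0.5, 0.0, -0.2, 0.3, -0.3, 0.8, -0.5, 0.6, -1.0, 0.7, -0.8, 0.5, -1.6, 0.6]
```

```bash
python3 -m jog '[[0,0,0,-24,19,0,1],[0,0,0,-23,19,0,1],[0,0,0,0,0,40,1],[0,0,0,0,0,40,1],[0,0,0,0,0,35,1]]'
python3 -m jog '[[0,0,0,0,0,10,1],[0,0,0,0,0,10,1],[0,0,0,0,0,10,1],[0,0,0,0,0,5,1],[0,0,0,0,0,0,1]]'
python3 - <<'E'
from bench import r
import cv2
s=r.sense();print(s['tool_pos'],s['tcp_rot'],s['ft_force'])
i=r.snapshot('wrist')['pixels'][:,:,::-1][150:330,180:460];cv2.imwrite('pics/w1.png',cv2.resize(i,None,fx=2,fy=2))
E
```

```text
time: 2.35
tool_pos: [551.9, 8.5, 114.9]
tcp_rot: [180.0, -0.0, 150.9]
ft_force: [0.8, 0.4, 0.6]
finger_gap: 0.2
grip_force: 0.0
time: 2.85
tool_pos: [553.0, 7.1, 81.7]
tcp_rot: [180.0, 0.0, 150.8]
ft_force: [-0.4, 0.1, -0.5]
finger_gap: -0.1
grip_force: 0.0
[552.98207544   7.06102423  81.70932204] [1.79983807e+02 3.55520537e-02 1.50829118e+02] [-0.4406969   0.06268639 -0.46084113]
```

View pics/w1.png

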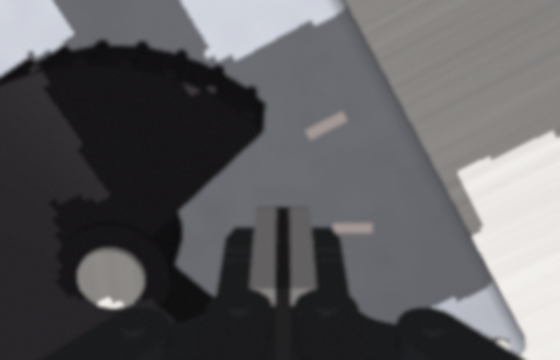

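The finger is inside the notch without contact: it lies between hub and rim, level with mark 2. Next I'll orbit clockwise.

```bash
python3 -m jog '[[0,0,6,-4.2,-0.2,1,1],[0,0,6,-4.2,-0.2,0,1],[0,0,5,-3.5,-0.15,0,1],[0,0,5,-3.5,-0.15,0,1],[0,0,5,-3.5,-0.15,0,1]]'
python3 -m jog '[[0,0,4,-2.8,-0.1,0,1],[0,0,4,-2.8,-0.1,0,1],[0,0,4,-2.8,-0.1,0,1],[0,0,3,-2.1,-0.1,0,1],[0,0,0,0,0,0,1]]'
python3 - <<'E'
from bench import r
import numpy as np, cv2
s=r.sense();p=s['tool_pos']-[535,-28.5,0];print(s['tool_pos'],s['ft_force'],s['tcp_rot'][2],np.hypot(*p[:2]),np.degrees(np.arctan2(p[0],p[1]))+.5)
i=r.snapshot('top')['pixels'][165:250,330:443,::-1];cv2.imwrite('pics/t1.png',cv2.resize(i,None,fx=5,fy=5,interpolation=cv2.INTER_CUBIC))
E
```

```text
time: 3.4
tool_pos: [567.5, -5.9, 81.6]
tcp_rot: [179.9, 0.1, 123.6]
ft_force: [-0.4, -0.3, -0.4]
finger_gap: -0.2
grip_force: 0.0
time: 3.9
tool_pos: [572.1, -15.2, 81.5]
tcp_rot: [179.9, 0.0, 108.8]
ft_force: [0.5, 0.8, 0.1]
finger_gap: -0.1
grip_force: 0.4
[572.10260161 -15.17719002  81.52703433] [0.50188298 0.75245219 0.07005019] 108.76736107668705 39.42207899096179 70.74779106455973
```

View pics/t1.png

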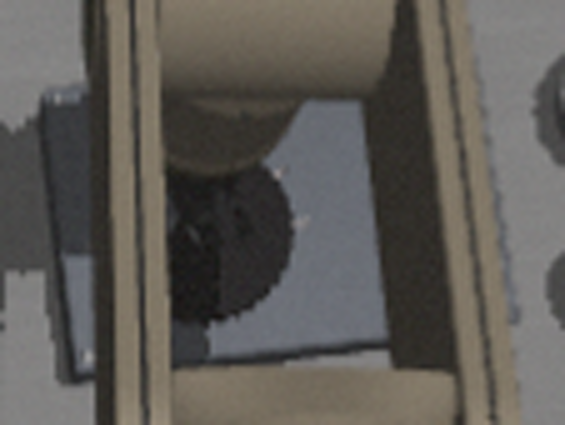

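The arm hides the dial in the top view. I'll use the wrist and scene views instead.

```bash
python3 - <<'E'
from bench import r
import numpy as np, cv2
i=r.snapshot('wrist')['pixels'][:,:,::-1][150:330,180:460]
j=r.snapshot('scene')['pixels'][:,:,::-1][165:235,210:325]
cv2.imwrite('pics/w2.png',np.vstack([cv2.resize(i,(480,300)),cv2.resize(j,(480,290),interpolation=cv2.INTER_CUBIC)]))
E
```

```text
(no output)
```

View pics/w2.png

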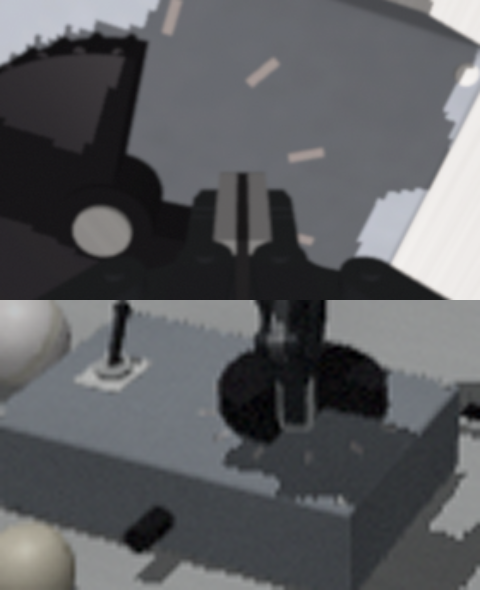

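```bash
python3 - <<'E'
from bench import r
from h import *
import cv2
s=r.sense();dw=r.snapshot('wrist');ds=r.snapshot('scene');d=wcam(dw,s)
v=np.array([547.6,-78.2,np.radians(.54)])
def draw(img,cam,x0,y0,x1,y1,k):
    im=cv2.resize(np.ascontiguousarray(img[y0:y1,x0:x1,::-1]),None,fx=k,fy=k,interpolation=cv2.INTER_CUBIC)
    for a,c in((30,(0,0,255)),(45,(0,255,255)),(60,(0,255,0))):
        for sg in(-45,45):
            q=((proj(cam,box(v,[polar(a+sg,14,92),polar(a+sg,52,92)]))-[x0,y0]+.5)*k).astype(int)
            cv2.line(im,q[0].tolist(),q[1].tolist(),c,1)
    return im
A=draw(dw['pixels'],d,180,150,460,330,2);B=draw(ds['pixels'],ds,245,160,325,210,7)
cv2.imwrite('pics/m.png',np.vstack([A[60:],B[:290]]) )
E
```

```text
(no output)
```

View pics/m.png

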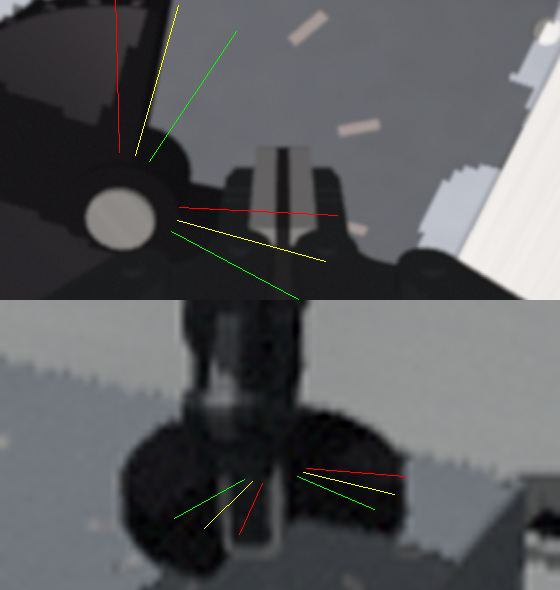

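The trailing wall sits at a pointer angle of about 38°, so the finger is pressing on the detent slope but the dial has not clicked yet. I'll continue in small steps.

```bash
for k in 1; do python3 -m jog '[[0,0,3,-2.1,-0.1,0,1],[0,0,0,0,0,0,1]]'; python3 -m jog '[[0,0,3,-2.1,-0.1,0,1],[0,0,0,0,0,0,1]]';python3 -m jog '[[0,0,3,-2.1,-0.1,0,1],[0,0,0,0,0,0,1]]';python3 -m jog '[[0,0,3,-2.1,-0.1,0,1],[0,0,0,0,0,0,1]]'; done; cat > st.py <<'E'
from bench import r
from h import *
import cv2,sys
s=r.sense();p=s['tool_pos']-[535,-28.5,0];print(s['tool_pos'].round(1),s['ft_force'].round(1),s['tcp_rot'].round(1),'r',np.hypot(*p[:2]),'phi',np.degrees(np.arctan2(p[0],p[1]))+.5,s['joint_pos'][5])
dw=r.snapshot('wrist');d=wcam(dw,s);v=np.array([547.6,-78.2,np.radians(.54)])
g=cv2.cvtColor(dw['pixels'],cv2.COLOR_RGB2GRAY).astype(int)
# brightness round the dial at r=46, z=92: dark=dial
out=[]
for a in range(-120,240,3):
    m=[]
    for rr in(40,44,48):
        q=proj(d,box(v,[polar(a,rr,92)]))[0].round().astype(int)
        m.append(g[q[1],q[0]] if 0<=q[0]<640 and 0<=q[1]<400 else -1)
    out.append((a,int(np.median(m))))
print(out)
E
python3 st.py
```

```text
time: 4.35
tool_pos: [571.8, -17.2, 80.5]
tcp_rot: [180.0, 0.0, 105.8]
ft_force: [0.2, 0.7, -0.1]
finger_gap: -0.1
grip_force: 0.2
time: 4.55
tool_pos: [572.0, -19.3, 80.3]
tcp_rot: [-180.0, 0.0, 102.9]
ft_force: [-0.6, -0.1, -0.5]
finger_gap: 0.0
grip_force: 0.0
time: 4.75
tool_pos: [572.4, -21.3, 80.2]
tcp_rot: [-180.0, 0.0, 99.9]
ft_force: [-0.3, 0.7, 0.5]
finger_gap: -0.2
grip_force: 0.0
time: 4.95
tool_pos: [572.7, -23.4, 80.2]
tcp_rot: [-180.0, 0.0, 96.9]
ft_force: [0.1, 0.1, -0.6]
finger_gap: -0.0
grip_force: 0.0
[572.7 -23.4  80.2] [ 0.1  0.1 -0.6] [-180.     0.    96.9] r 38.016337870471816 phi 82.74642510485104 -14.372960586823387
[(-120, 39), (-117, 38), (-114, 38), (-111, 39), (-108, 39), (-105, 22), (-102, 22), (-99, 22), (-96, 23), (-93, 22), (-90, 22), (-87, 23), (-84, 22), (-81, 22), (-78, 22), (-75, 22), (-72, 22), (-69, 29), (-66, 39), (-63, 40), (-60, 41), (-57, 41), (-54, 40), (-51, 41), (-48, 42), (-45, 41), (-42, 42), (-39, 43), (-36, 44), (-33, 43), (-30, 45), (-27, 46), (-24, 48), (-21, 49), (-18, 49), (-15, 51), (-12, 52), (-9, 54), (-6, 53), (-3, 22), (0, 22), (3, 22), (6, 23), (9, 22), (12, 22), (15, 22), (18, 81), (21, 106), (24, 107), (27, 107), (30, 108), (33, 108), (36, 107), (39, 107), (42, 107), (45, 107), (48, 108), (51, 108), (54, 108), (57, 107), (60, 106), (63, 96), (66, 98), (69, 98), (72, 47), (75, 55), (78, 77), (81, 77), (84, 76), (87, 74), (90, 45), (93, 56), (96, 28), (99, 31), (102, 27), (105, 28), (108, 29), (111, 26), (114, 26), (117, 29), (120, 30), (123, 27), (126, 28), (129, 27), (132, 25), (135, 26), (138, 27), (141, 26), (144, 27), (147, 26), (150, 27), (153, 28), (156, 26), (159, 27), (162, 27), (165, 32), (168, 35), (171, 36), (174, 36), (177, 36), (180, 33), (183, 32), (186, 32), (189, 31), (192, 30), (195, 28), (198, 28), (201, 28), (204, 27), (207, 28), (210, 28), (213, 27), (216, 33), (219, 38), (222, 39), (225, 39), (228, 39), (231, 38), (234, 39), (237, 38)]
```

The dial is on mark 3 (trailing wall at about 17°, so the pointer is near 60°). Next click.

```bash
sed -i 's/^print(out)/print("jumps",[(out[i][0],out[i-1][1],out[i][1]) for i in range(1,len(out)) if out[i][0]<110 and abs(out[i][1]-out[i-1][1])>18])/' st.py
python3 -m jog '[[0,0,5,-3.4,-0.1,0,1],[0,0,5,-3.4,-0.1,0,1],[0,0,4,-2.7,-0.1,0,1],[0,0,0,0,0,0,1]]'; python3 -m jog '[[0,0,3,-2.1,-0.1,0,1],[0,0,3,-2.1,-0.1,0,1],[0,0,0,0,0,0,1]]';python3 st.py; python3 -m jog '[[0,0,3,-2.1,-0.1,0,1],[0,0,3,-2.1,-0.1,0,1],[0,0,0,0,0,0,1]]';python3 st.py
```

```text
time: 5.4
tool_pos: [572.9, -32.6, 80.3]
tcp_rot: [180.0, -0.0, 82.9]
ft_force: [0.6, 1.7, -0.8]
finger_gap: -0.1
grip_force: 0.7
time: 5.7
tool_pos: [571.9, -36.9, 80.3]
tcp_rot: [-180.0, 0.0, 77.0]
ft_force: [0.5, 0.2, 0.4]
finger_gap: -0.1
grip_force: 0.0
[571.9 -36.9  80.3] [0.5 0.2 0.4] [-180.    0.   77.] r 37.891460924464326 phi 103.36063733969185 4.21389146371107
jumps [(36, 22, 81), (39, 81, 108), (93, 97, 33), (96, 33, 52), (102, 49, 76), (108, 76, 44)]
time: 6.05
tool_pos: [570.6, -41.0, 80.2]
tcp_rot: [-180.0, 0.0, 70.9]
ft_force: [0.5, -1.0, 0.4]
finger_gap: 0.1
grip_force: 0.0
[570.6 -41.   80.2] [ 0.5 -1.   0.4] [-180.     0.    70.9] r 37.71834703702297 phi 109.79926234579858 9.822234032411556
jumps [(-3, 42, 22), (51, 37, 108), (99, 97, 33), (102, 33, 55), (108, 50, 77)]
```

The pointer is now near 92°, which is mark 4. One more click, carefully.

```bash
python3 -m jog '[[0,0,5,-3.4,-0.2,0,1],[0,0,5,-3.4,-0.2,0,1],[0,0,3,-2.1,-0.1,0,1],[0,0,0,0,0,0,1]]'; python3 st.py; python3 -m jog '[[0,0,3,-2.1,-0.1,0,1],[0,0,0,0,0,0,1]]'; python3 -m jog '[[0,0,3,-2.1,-0.1,0,1],[0,0,0,0,0,0,1]]';python3 st.py
```

```text
time: 6.5
tool_pos: [567.0, -48.6, 80.4]
tcp_rot: [180.0, -0.0, 57.9]
ft_force: [0.5, 1.2, 0.2]
finger_gap: 0.1
grip_force: 1.0
[567.  -48.6  80.4] [0.5 1.2 0.2] [180.   -0.   57.9] r 37.74850293720519 phi 122.65717011159293 21.970282269351582
jumps [(57, 20, 108)]
time: 6.75
tool_pos: [565.6, -50.4, 80.3]
tcp_rot: [-180.0, 0.0, 54.9]
ft_force: [1.2, 0.7, 0.3]
finger_gap: -0.1
grip_force: 0.7
time: 6.95
tool_pos: [564.1, -52.3, 80.3]
tcp_rot: [-180.0, 0.0, 51.9]
ft_force: [0.1, 1.0, 0.6]
finger_gap: 0.2
grip_force: 0.3
[564.1 -52.3  80.3] [0.1 1.  0.6] [-180.     0.    51.9] r 37.58546266722641 phi 129.7201844784003 27.588163049293897
jumps [(63, 21, 76), (66, 76, 110)]
```

```bash
python3 -m jog '[[0,0,2,-1.4,-0.1,0,1],[0,0,0,0,0,0,1],[0,0,0,0,0,0,1]]';python3 st.py
```

```text
time: 7.3
tool_pos: [563.2, -53.3, 80.3]
tcp_rot: [-180.0, 0.0, 50.0]
ft_force: [-0.5, 1.0, 0.7]
finger_gap: 0.1
grip_force: 0.0
[563.2 -53.3  80.3] [-0.5  1.   0.7] [-180.    0.   50.] r 37.54941033000331 phi 131.76156506306802 29.44295824165689
jumps [(66, 22, 51), (69, 51, 111)]
```

```bash
python3 -m jog '[[0,0,0,0,0,0,1],[0,0,0,0,0,0,1],[0,0,0,0,0,0,1]]';python3 st.py
```

```text
time: 7.65
tool_pos: [563.3, -53.3, 80.3]
tcp_rot: [-180.0, 0.0, 49.9]
ft_force: [-0.1, -0.3, 0.1]
finger_gap: 0.1
grip_force: 0.0
[563.3 -53.3  80.3] [-0.1 -0.3  0.1] [-180.     0.    49.9] r 37.629429923278465 phi 131.65775684124623 29.55865282479603
jumps [(66, 22, 51), (69, 51, 111)]
```

```bash
python3 -m jog '[[0,0,2,-1.4,-0.1,0,1],[0,0,0,0,0,0,1],[0,0,0,0,0,0,1]]';python3 st.py; python3 - <<'E'
from bench import r
import cv2
cv2.imwrite('pics/w3.png',r.snapshot('wrist')['pixels'][:,:,::-1])
E
```

```text
time: 8.0
tool_pos: [562.4, -54.3, 80.3]
tcp_rot: [180.0, 0.0, 47.9]
ft_force: [-0.1, -0.1, 0.7]
finger_gap: 0.2
grip_force: 0.0
[562.4 -54.3  80.3] [-0.1 -0.1  0.7] [180.    0.   47.9] r 37.585077038878765 phi 133.78552117528602 31.40939854196315
jumps [(81, 32, 109)]
```

View pics/w3.png

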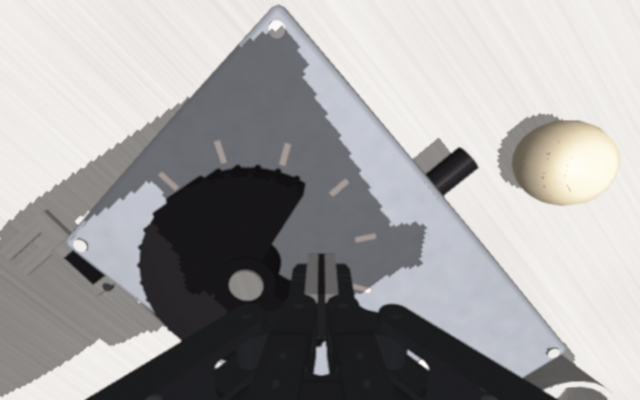

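The dial is on mark 5: the trailing wall lies between marks 3 (285,154) and 4 (339,187), with the notch facing mark 5 at (365,238). Next I'll back off, lift, and turn to yaw 0.

```bash
python3 -m jog '[[0,0,-3,2.1,0,0,1],[0,0,0,0,0,-15,1],[0,0,0,0,0,-30,1],[0,0,0,0,0,-40,1],[0,0,0,0,0,-20,1]]'; python3 -m jog '[[0,0,8.5,0,0,0,1],[0,0,8.5,0,0,0,1],[0,0,8.5,0,0,0,1],[0,0,8.5,0,0,0,1],[0,0,8.5,0,0,0,1]]'; python3 -m jog '[[0,0,8.4,0,0,0,1],[0,0,0,0,0,0,1]]'; python3 st.py
```

```text
time: 8.6
tool_pos: [565.4, -53.0, 190.5]
tcp_rot: [179.7, -0.1, 50.8]
ft_force: [1.0, -0.5, 0.0]
finger_gap: -0.0
grip_force: 0.0
time: 9.1
tool_pos: [563.9, -52.7, 186.7]
tcp_rot: [180.0, -0.1, 7.9]
ft_force: [-0.1, -0.0, -0.2]
finger_gap: 0.3
grip_force: 0.0
time: 9.3
tool_pos: [564.0, -52.8, 186.6]
tcp_rot: [180.0, -0.1, -0.3]
ft_force: [-0.8, -0.2, -0.1]
finger_gap: -0.3
grip_force: 0.0
[564.  -52.8 186.6] [-0.8 -0.2 -0.1] [ 1.8e+02 -1.0e-01 -3.0e-01] r 37.814540153367425 phi 130.40545400885938 79.7355000617759
jumps [(-117, 35, 76), (-102, 72, 22), (84, 9, 36), (87, 36, 84)]
```

```bash
python3 -m jog '[[0,0,0,-21.5,27.7,0,1],[0,0,0,-21.5,27.7,0,1],[0,0,0,-21.5,27.7,0,1],[0,0,0,-21.5,27.7,0,1],[0,0,0,0,0,0,1]]'; python3 -m jog '[[0,0,0,0,0,35,1],[0,0,0,0,0,35,1],[0,0,0,0,0,18,1],[0,0,0,0,0,0,1]]'; python3 - <<'E'
from bench import r
import cv2
cv2.imwrite('pics/w4.png',r.snapshot('wrist')['pixels'][:,:,::-1])
E
```

```text
time: 9.85
tool_pos: [475.7, -166.2, 185.9]
tcp_rot: [179.9, 0.0, -0.0]
ft_force: [0.8, -0.1, -1.0]
finger_gap: -0.0
grip_force: 0.0
time: 10.25
tool_pos: [475.6, -162.0, 94.4]
tcp_rot: [-179.9, 0.3, 0.1]
ft_force: [-0.3, -0.6, 0.7]
finger_gap: -0.3
grip_force: 0.0
```

View pics/w4.png

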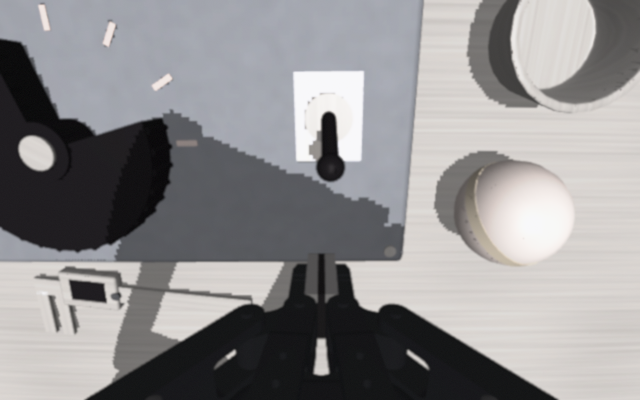

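The notch faces mark 5 at (109,33), and the toggle (tip at 330,168) is straight ahead of the finger. I'll push along +x.

```bash
python3 -m jog '[[0,0,0,18,0,0,1],[0,0,0,15,0,0,1],[0,0,0,8,0,0,1],[0,0,0,8,0,0,1],[0,0,0,0,0,0,1]]'; python3 -m jog '[[0,0,0,6,0,0,1],[0,0,0,5,0,0,1],[0,0,0,4,0,0,1],[0,0,0,0,0,0,1]]';python3 -m jog '[[0,0,0,2,0,0,1],[0,0,0,2,0,0,1],[0,0,0,0,0,0,1]]'
```

```text
time: 10.8
tool_pos: [527.9, -163.6, 98.3]
tcp_rot: [180.0, -0.1, -0.0]
ft_force: [0.5, -0.5, 0.2]
finger_gap: 0.0
grip_force: 0.0
time: 11.2
tool_pos: [541.8, -163.4, 97.1]
tcp_rot: [-180.0, 0.0, -0.1]
ft_force: [-0.5, -0.2, 0.3]
finger_gap: -0.2
grip_force: 0.3
time: 11.5
tool_pos: [545.5, -163.4, 97.1]
tcp_rot: [-180.0, 0.0, -0.1]
ft_force: [-1.8, 0.7, 0.0]
finger_gap: -0.2
grip_force: 0.7
```

Steady contact. I'll continue in 2 mm steps until the force shows the stop.

```bash
python3 -m jog '[[0,0,0,2,0,0,1],[0,0,0,2,0,0,1],[0,0,0,0,0,0,1]]'; python3 -m jog '[[0,0,0,2,0,0,1],[0,0,0,0,0,0,1]]'; python3 -m jog '[[0,0,0,1.5,0,0,1],[0,0,0,0,0,0,1]]'
```

```text
time: 11.8
tool_pos: [547.1, -163.4, 96.5]
tcp_rot: [-180.0, 0.3, -0.1]
ft_force: [-13.9, 0.6, 5.9]
finger_gap: -0.0
grip_force: 7.7
time: 12.0
tool_pos: [547.5, -163.4, 96.3]
tcp_rot: [-179.9, 0.5, -0.1]
ft_force: [-22.7, 1.4, 10.8]
finger_gap: 0.1
grip_force: 12.5
time: 12.2
tool_pos: [547.7, -163.4, 96.2]
tcp_rot: [-179.9, 0.7, -0.1]
ft_force: [-29.0, 0.4, 15.5]
finger_gap: -0.2
grip_force: 16.1
```

The stop is reached (29 N at 547.7). I'll retreat, lift, and check both controls.

```bash
python3 -m jog '[[0,0,0,-10,0,0,1],[0,0,0,-30,0,0,1],[0,0,0,-35,0,0,1],[0,0,0,0,0,-30,1],[0,0,0,0,0,-40,1]]'; python3 -m jog '[[0,0,0,0,-10,-20,1],[0,0,0,0,-20,0,1],[0,0,0,0,-20,0,1],[0,0,0,0,0,0,1],[0,0,0,0,0,0,1]]'; python3 st.py; python3 - <<'E'
from bench import r
import cv2
cv2.imwrite('pics/w5.png',r.snapshot('wrist')['pixels'][:,:,::-1])
E
```

```text
time: 12.7
tool_pos: [475.1, -162.2, 164.8]
tcp_rot: [-179.8, 0.3, -0.1]
ft_force: [0.7, -1.0, 0.3]
finger_gap: 0.0
grip_force: 0.0
time: 13.2
tool_pos: [478.6, -113.4, 187.7]
tcp_rot: [180.0, -0.1, -0.0]
ft_force: [0.2, -0.2, -0.1]
finger_gap: 0.3
grip_force: 0.0
[ 478.6 -113.4  187.7] [ 0.2 -0.2 -0.1] [ 1.8e+02 -1.0e-01 -0.0e+00] r 101.90169297032539 phi -145.90258328664422 70.70759429490866
jumps [(81, 32, 13), (90, 23, 156)]
```

View pics/w5.png

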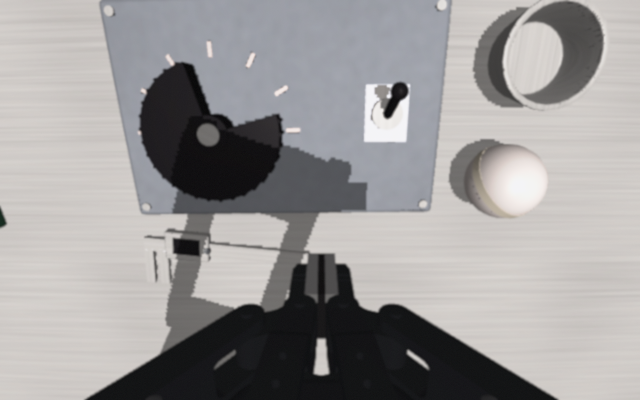

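The notch middle, with walls at (188,65) and (280,118), points at mark 5 at (250,60). The toggle leans to the far side, and the ball, cup and caliper have not moved.

```bash
python3 -c "
from bench import r
print(r.hand_in())"
```

```text
the job is handed in; nothing more can be done
None
```

I turned the dial three clicks from mark 2 to mark 5, then pushed the toggle fully over to its far stop, and handed the job in at about 13 s; the ball, core, die cup and caliper were never touched.

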